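Wedge a tube up to its height stop

TASK

Take the steel wedge with the yellow handle and slide it along the table, toe first and straight in between the two front rests, under the front end of the loose rectangular tube, until the wedge has raised the tube snug against the red-tipped height stop above it; go gently, so that the tube is never jammed hard against the stop. Leave the wedge there, flat on the table, holding the tube up against the stop with its rear end still in the blue pocket. Do not touch the tube with the robot, and leave the other things on the table alone.

Things in the scene. Friction and masses are not known exactly. Their poses are not given: they have to be found in the camera images.
- wedge: Steel wedge, 0.35 kg, 176 mm long, on the table left or right of the fixture. Origin on its underside below the handle's centre; x to the thin toe. Handle: yellow upright block, 36 mm along x (-18 to +18), 26 mm wide (y), top 62 mm high; grip it from above across the 26 mm. Ramp x = 18 to 158 mm, 34 mm wide, top falling evenly from 34 mm high to 6 mm at the toe. Friction holds it under load.
- wedge_toe (a point): Point at the middle of the wedge's toe, on its underside (158 mm from the wedge's origin along its x).
- fixture: Blue fixture fixed to the table, place and yaw vary. Origin on the table below the middle of the tube's front lower edge; x along the tube, away from the wedge's entry side (roughly away from the robot). Two front rests and, from x = 150 to 216 mm, the rear pocket: floor 14 mm high, 60 mm high back wall starting at x = 201 mm, 50 mm high side walls from y = +-41.5 to +-50 mm.
- lane (a point): Point on the table midway between the fixture's two front rests (fixture x = 37.5 mm). The rests, 14 mm high, 45 mm long in x, stand 28 to 46 mm to either side of it, with 8 mm high flanges out to 72 mm. The lane between them is 56 mm wide, open down to the table and clear as far as fixture x = 150 mm.
- tube: Loose rectangular aluminium tube, 80 mm wide (y), 40 high, 200 long (x), 0.4 to 0.6 kg. Origin: middle of its front lower edge, which is rounded; axes as the fixture's. It starts level on rests and pocket floor, underside 14 mm above the table. A wedge pushed in below the front first shifts it 1 mm back against the pocket's wall, then lifts the front, the tube tipping about its rear lower edge.
- gantry: Grey bridge fixed across the tube, 30 mm behind its front end: 16 mm posts 66 mm to either side, crossbar 100 to 118 mm high. Origin on the table at its middle, axes as the fixture's. It carries the height stop: a vertical screw, its head up to 150 mm high, its red rounded tip (12 mm) pointing down at the middle of the tube's top.
- tube_top (a point): Point on the tube's top below the stop's tip. The tip is set 3.5 to 11.5 mm above it, differently each time; the setting is not measured: feel for it (the push on the wedge rises quickly at the touch) or look. The wedge's toe is then 58 to 118 mm past the tube's front edge. Snug: over 1.5 N on the stop; jammed: over 16 N. Past the touch each mm of wedge adds roughly 1 to 3 N on the stop.
- spare: Bystander: small thin wooden packing wedge without a handle, 90 by 30 mm, at most 12 mm thick, too thin for this job. Origin under its centre. Lies on the side where the steel wedge does not.
- tin: Bystander: open aluminium cup, 90 mm across, 80 mm high, right. Origin under its centre.
- square: Bystander: red L-shaped magnetic welding square, 22 mm thick, legs about 110 mm, left. Origin under the middle of one leg.
Things that resemble listed ones, but are neither listed nor needed, are in the scene too. Leave any green or orange look-alike of the tube alone.

How it is judged:
By the outcome, as a careful person would: the job done as asked, in the order asked, and still so for the second after the job is handed in, with the robot touching nothing.
It also fails if it takes over 64 s, if anything falls off the work surface, if the arm or the gripper's body presses on something with over 40 N, if the wrist force passes 120 N, or if a joint passes its speed limit or range.

ROBOT

A 6-joint arm with a two-finger parallel gripper is mounted at the origin on the work surface. World frame = base frame: x ahead of the robot, y to its left, z up, the work surface at z = 0. Lengths are in m, angles in rad, forces in N, time in s.
With the tool pointing down it reaches from about 0.3 to 0.85 m from the base axis. Payload 5.4 kg.
Tool frame: the origin (TCP) lies between the finger pads; the fingertips stand 25 mm ahead of it and the grasp point (between the pads) lies 6 mm ahead of it (tips_ahead is the distance from the TCP to the fingertips, in m); x points along the fingers, y is the direction in which the jaws open and shut, and the axes are right-handed (so a half turn about x gives the same grasp; the last joint's range is limited). The gripper opens to 85 mm and grips with 20 to 120 N. Pads are 22 mm wide; open, the fingers measure 114 mm over their backs; the gripper's body (76 mm by 85 mm) begins 54 mm behind the grasp point. The pads swing forward as they close: fully open they stand 13 mm farther back than shut.
Start: joints at [1.108, 0.158, 1.597, -0, 1.386, -0.21], TCP at [0.144, 0.557, 0.256] pointing down, gripper open.
Joint ranges: [-2.91, 2.91], [-0.94, 2.29], [0.18, 2.7], [-1.29, 4.43], [0.17, 2.64], [-3, 3]. Speed limits (rad/s): [2.57, 2.57, 3.14, 3.14, 3.14, 3.14].

INTERFACE

Orientations are given as a unit quaternion [x, y, z, w].
In Python, from plant import * gives the robot as it stands.
- The arm moves only by the shell command python3 -m jog 'ROWS' [OPENING]. ROWS is JSON, a list of rows, each a list of 6 numbers: the shift along the tool's x, y, z normalised to -1 to 1, where 1 is 250 mm, then the turn, a rotation vector about the tool's x, y, z normalised to -1 to 1, where 1 is 0.5 rad. In form: [[x, y, z, wx, wy, wz], ...]. A call has exactly 8 rows; each row is the pose to reach, as a shift and turn from the pose commanded when the call began, along the tool's axes at that moment; what a row does not reach only later rows make up. A row lasts 1/10 s, in which the tool goes at most 50 mm and 8.59 degrees, less where a joint would pass 70% of its speed; a pose out of reach is approached as far as the arm can. A call with a number of a shift or a turn outside -1 to 1 is refused whole. A call with a gripper value outside its range is refused whole. OPENING is the closure, from 0 (fully open) to 1 (shut), set as the call begins (- or left out, the last holds). The fingers move at their own pace and stop on an object; the grip force is fixed at half the most. Time passes only in rows, so rows that repeat a pose let the fingers close, or fill a call up. It gives the time, the measured TCP pose, the force and the opening at its end, in the units of the state.
- state(): the state, without advancing time (a new reading comes with each control period).
- capture(name): name is "scene" or "top" or "wrist"; returns the picture (400x640x3 uint8, red, green, blue); there is no depth.
- calibration(name): a dict with "fx", "fy", "cx", "cy" (pixels), "rvec" (rotation vector, rad) and "tvec" (3), from world to camera coordinates, as OpenCV has them; the wrist camera has in their place "tool_from_camera" (4x4, takes a point from camera to tool coordinates, whose origin is the TCP and whose axes are the tool frame's). Camera axes: x right, y down, z forward; pixel columns grow to the right and rows downward; lengths in m; the calibration is good to about 2 mm. A picture is of the moment at which its call begins: read the wrist's pose just before it. calibration takes no time and is no camera call.
- finish_job(): hands the job in, once; it reports no verdict.
The state is a dict: "time": time; "q": joint angles; "qd": joint speeds; "effort": joint torques, N m; "position": TCP position; "tool_rot": TCP orientation; "wrist_force": force on the tool from outside, world axes, zero at the start; "ft_torque": the same for the moment, N m; "width": finger opening in m.
Only numpy, scipy, OpenCV 4.12 (cv2) and the standard library are available. Lean on these libraries where they do the work, as an engineer would, in place of code of your own. Each camera call takes 0.05 s, during which the arm holds its last target. There are 200 camera calls.

## Working session

There is one attempt and no reset: what is moved stays moved. The work goes in short steps, Python scripts to look and compute and a shell command to move; the robot and the scene stay as the last step left them, time stands still between calls to the robot, and variables do not carry over. Pictures are saved under pics/ and viewed, about 8 in all and at most 12, crops included, and the job is handed in when it is done.

```bash
ls; mkdir -p pics; python3 - <<'E'
from plant import *
import cv2
for n in ("scene","top"):
    im=capture(n); cv2.imwrite(f"pics/{n}0.png",im[:,:,::-1]); print(n,calibration(n))
s=state(); print(s)
print(calibration("wrist"))
E
```

```text
pics
scene {'fx': 442.64244748935346, 'fy': 442.64244748935346, 'cx': 309.67000503729685, 'cy': 200.05852186800186, 'rvec': array([ 0.63656841,  2.64054435, -1.14058938]), 'tvec': array([ 0.40808371, -0.10532319,  1.49854454])}
top {'fx': 503.701622208543, 'fy': 503.701622208543, 'cx': 326.54803181619843, 'cy': 197.37904326955743, 'rvec': array([ 2.15771288, -2.21468643,  0.09147329]), 'tvec': array([-0.00927683,  0.47798487,  1.56434161])}
{'time': 0.1, 'q': array([ 1.10791606e+00,  1.59004761e-01,  1.59812095e+00,  6.81859942e-06,
        1.38618209e+00, -2.10104476e-01]), 'qd': array([ 0.00159666,  0.0007192 , -0.00172031, -0.00018531,  0.00065331,
        0.00104317]), 'effort': array([-2.81233697e-04, -3.96988571e+01, -3.32337534e+01, -2.04968678e-04,
        4.25576422e-03,  3.90763194e-05]), 'position': array([0.14359613, 0.55626498, 0.25539745]), 'tool_rot': array([ 0.0885608 ,  0.70166881, -0.08970401,  0.7012639 ]), 'wrist_force': array([-0.11442829, -0.80619772, -0.0145448 ]), 'ft_torque': array([ 0.01227733, -0.00702722, -0.04834384]), 'width': 0.08541974559542846}
{'fx': 346.31630155537124, 'fy': 346.31630155537124, 'cx': 316.87484914553073, 'cy': 196.73166402846772, 'tool_from_camera': array([[-5.29579886e-04, -2.93310837e-01,  9.56016983e-01,
        -1.17154879e-01],
       [ 9.99999840e-01, -3.47702659e-04,  4.47266994e-04,
        -1.65490144e-05],
       [ 2.01221391e-04,  9.56017067e-01,  2.93310974e-01,
        -7.46677637e-02],
       [ 0.00000000e+00,  0.00000000e+00,  0.00000000e+00,
         1.00000000e+00]])}
```

View pics/top0.png

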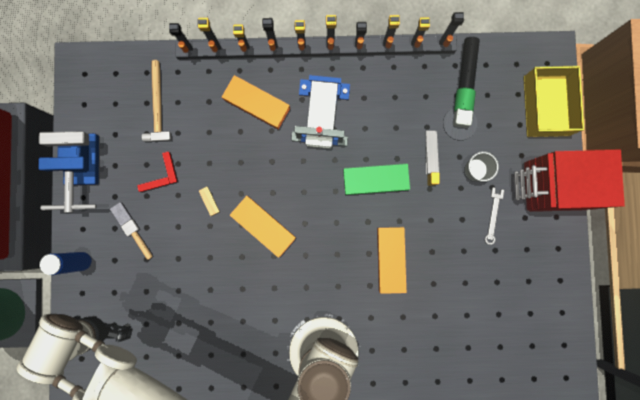

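View pics/scene0.png

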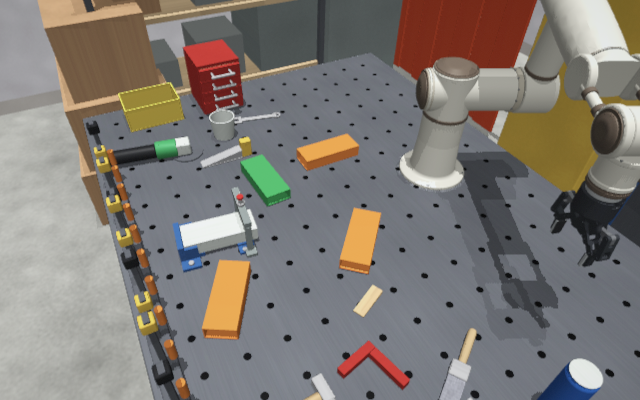

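The top view shows the wedge at about (432,155): its handle is at (434,178) and its toe at (431,131), pointing away from the robot. The fixture's tube is at about (322,110), with the gantry bar near y≈133 and the entry side facing the robot. I'll measure these roughly first.

```bash
cat > h.py <<'E'
from plant import *
import numpy as np, cv2
from scipy.spatial.transform import Rotation as R
def cam(n,s=None):
    c=calibration(n); K=np.array([[c['fx'],0,c['cx']],[0,c['fy'],c['cy']],[0,0,1]])
    if n=='wrist':
        T=np.eye(4);T[:3,:3]=R.from_quat(s['tool_rot']).as_matrix();T[:3,3]=s['position']
        T=T@c['tool_from_camera']; return K,T[:3,:3],T[:3,3]
    Rm=cv2.Rodrigues(c['rvec'])[0]; return K,Rm.T,-Rm.T@c['tvec']
def onplane(C,uv,z):
    K,Rw,o=C; d=(np.linalg.inv(K)@np.c_[np.atleast_2d(uv),np.ones(len(np.atleast_2d(uv)))].T).T@Rw.T
    return o+d*((z-o[2])/d[:,2])[:,None]
def proj(C,p):
    K,Rw,o=C; q=(np.atleast_2d(p)-o)@Rw@K.T; return q[:,:2]/q[:,2:]
def blob(m,box):
    k=np.zeros(m.shape,np.uint8);x0,y0,x1,y1=box;k[y0:y1,x0:x1]=m[y0:y1,x0:x1]
    n,l,st,ce=cv2.connectedComponentsWithStats(k); i=1+np.argmax(st[1:,4]); 
    c=max(cv2.findContours((l==i).astype(np.uint8),0,1)[0],key=cv2.contourArea)
    return ce[i],st[i],cv2.minAreaRect(c),c
E
python3 - <<'E'
from h import *
C=cam('top'); im=cv2.imread('pics/top0.png'); hsv=cv2.cvtColor(im,cv2.COLOR_BGR2HSV)
H,S,V=cv2.split(hsv)
y=((H>18)&(H<35)&(S>120)&(V>120)).astype(np.uint8)
c,st,r,_=blob(y,(415,160,450,200)); print('handle',c,st,r,onplane(C,c,.06))
g=((S<60)&(V>110)).astype(np.uint8)
c,st,r,_=blob(g,(415,120,450,185)); print('ramp',c,st,r); print(onplane(C,cv2.boxPoints(r),.02))
t=((S<50)&(V>200)).astype(np.uint8)
c,st,r,_=blob(t,(290,70,355,128)); print('tube',c,st,r); print(onplane(C,cv2.boxPoints(r),.054))
red=(((H<8)|(H>172))&(S>120)).astype(np.uint8)
c,st,r,_=blob(red,(300,110,340,140)); print('red',c,st,onplane(C,c,.15))
cv2.imwrite('pics/crop0.png',cv2.resize(im[60:200,280:450],None,fx=4.5,fy=4.0,interpolation=2))
E
```

```text
handle [434.77884615 178.22115385] [430 173  10  12 104] ((434.5, 178.5), (11.0, 9.0), 90.0) [[ 0.52483041 -0.3552954   0.06      ]]
ramp [431.71252205 151.71252205] [425 130  15  45 567] ((432.0, 152.0), (44.0, 14.0), 90.0)
[[ 0.68384019 -0.33982496  0.02      ]
 [ 0.68273231 -0.38432697  0.02      ]
 [ 0.54222267 -0.37824006  0.02      ]
 [ 0.54334958 -0.33403671  0.02      ]]
tube [321.97294939 104.66143106] [ 308   81   29   47 1146] ((322.0, 105.0), (25.47295379638672, 45.97072219848633), 5.710593223571777)
[[ 0.69659646  0.03330421  0.054     ]
 [ 0.84111249  0.01563059  0.054     ]
 [ 0.83111181 -0.06334206  0.054     ]
 [ 0.6866728  -0.04511238  0.054     ]]
red [318.76190476 129.38095238] [317 127   5   6  21] [[ 0.66646688 -0.00315575  0.15      ]]
```

View pics/crop0.png

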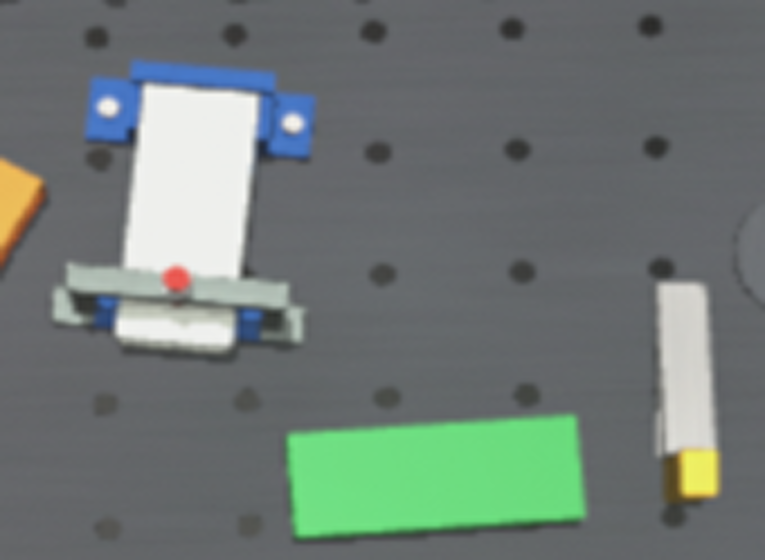

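```bash
cat >> h.py <<'E'
def goto(p,yaw):
    "print shift (unit 250mm) and turn (unit .5rad) in tool axes to TCP p, yaw with tool straight down"
    s=state(); A=R.from_quat(s['tool_rot']); 
    Bm=np.array([[0,np.sin(0),1],[0,1,0],[-1,0,0]],float)
    B=R.from_euler('z',yaw,degrees=True)*R.from_matrix(Bm)
    d=A.inv().apply(np.array(p)-s['position'])/.25; w=(A.inv()*B).as_rotvec()/.5
    print('t',round(s['time'],2),'pos',s['position'].round(4),'yaw',np.degrees(np.arctan2(*A.as_matrix()[[1,0],2])).round(2),'F',s['wrist_force'].round(1),'w',round(s['width'],4)); print('shift',d.round(4),'turn',w.round(4)); return s
E
python3 -c "
from h import *
goto([.55,-.356,.25],-2.5)"
```

```text
t 0.1 pos [0.1436 0.5563 0.2554] yaw -14.48 F [-0.1 -0.8 -0. ] w 0.0854
shift [ 0.0259 -3.1265  2.4866] turn [-0.4183 -0.0011  0.0033]
```

```bash
python3 -m jog '[[0,-0.1,0.1,0,0,0],[0,-0.25,0.25,0,0,0],[0,-0.4,0.4,0,0,0],[0,-0.55,0.55,0,0,0],[0,-0.7,0.7,0,0,0],[0,-0.8,0.8,0,0,0],[0,-0.9,0.9,0,0,0],[0,-1,1,0,0,0]]' 0
python3 -m jog '[[0,-0.15,0.1,0,0,0],[0,-0.3,0.2,0,0,0],[0,-0.45,0.3,0,0,0],[0,-0.6,0.4,0,0,0],[0,-0.7,0.5,0,0,0],[0,-0.8,0.6,0,0,0],[0,-0.9,0.7,0,0,0],[0,-1,0.75,0,0,0]]'
python3 -m jog '[[0,-0.15,0.1,0,0,0],[0,-0.3,0.2,0,0,0],[0,-0.45,0.3,0,0,0],[0,-0.6,0.4,-0.1,0,0],[0,-0.7,0.5,-0.2,0,0],[0,-0.8,0.6,-0.3,0,0],[0,-0.9,0.7,-0.4,0,0],[0,-1,0.7,-0.418,0,0]]'
python3 -c "
from h import *
goto([.55,-.356,.25],-2.5)"
```

```text
time: 0.9
position: [0.3237, 0.2505, 0.256]
tool_rot: [0.089, 0.702, -0.089, 0.701]
wrist_force: [1.3, -0.3, 0.1]
width: 0.0852
time: 1.7
position: [0.4431, -0.0385, 0.2559]
tool_rot: [0.089, 0.702, -0.089, 0.701]
wrist_force: [-0.3, 0.7, -0.2]
width: 0.0854
time: 2.5
position: [0.5505, -0.324, 0.255]
tool_rot: [0.015, 0.707, -0.015, 0.707]
wrist_force: [-0.1, 0.1, -0.3]
width: 0.0854
t 2.5 pos [ 0.5505 -0.324   0.255 ] yaw -2.41 F [-0.1  0.1 -0.3] w 0.0854
shift [ 0.02   -0.1279  0.0034] turn [ 0.0033 -0.0006 -0.0015]
```

```bash
python3 -m jog '[[0,-0.13,0,0,0,0],[0,-0.13,0,0,0,0],[0,-0.13,0,0,0,0],[0,-0.13,0,0,0,0],[0,-0.13,0,0,0,0],[0,-0.13,0,0,0,0],[0,-0.13,0,0,0,0],[0,-0.13,0,0,0,0]]'
python3 - <<'E'
from h import *
s=state(); im=capture('wrist')[:,:,::-1].copy(); cv2.imwrite('pics/w1.png',im); C=cam('wrist',s)
H,S,V=cv2.split(cv2.cvtColor(im,cv2.COLOR_BGR2HSV))
print(proj(C,[[.525,-.355,.062],[.683,-.362,0.006]]))
y=((H>18)&(H<35)&(S>120)&(V>100)).astype(np.uint8)
c,st,r,_=blob(y,(150,50,500,399)); print('handle',c,st,r,onplane(C,cv2.boxPoints(r),.062))
print(s['position'])
E
```

```text
time: 3.3
position: [0.548, -0.3548, 0.2564]
tool_rot: [0.015, 0.707, -0.015, 0.707]
wrist_force: [0.6, -0.4, 0.4]
width: 0.0852
[[315.4382994  150.2994619 ]
 [315.66655818 274.53664943]]
handle [314.26886035 150.14686998] [ 300  128   29   45 1246] ((314.0, 150.0), (44.0, 28.0), 90.0) [[ 0.50454911 -0.3677916   0.062     ]
 [ 0.50563181 -0.34297815  0.062     ]
 [ 0.54556325 -0.34434136  0.062     ]
 [ 0.54443754 -0.37010191  0.062     ]]
[ 0.54796173 -0.35478434  0.2564147 ]
```

View pics/w1.png

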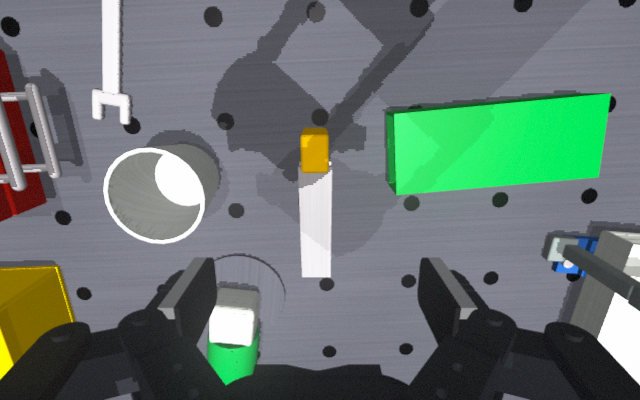

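The wrist view shows the wedge in line with the tool, with its handle at (314,150) and toe edge at about (316,277). The green block is clear to one side. Next I'll refine the wedge from its ramp contour.

```bash
python3 - <<'E'
from h import *
s=state(); C=cam('wrist',s); im=cv2.imread('pics/w1.png')
H,S,V=cv2.split(cv2.cvtColor(im,cv2.COLOR_BGR2HSV))
g=((S<50)&(V>130)).astype(np.uint8)
k=np.zeros_like(g);k[200:300,290:345]=g[200:300,290:345]
ys=np.where(k.sum(1)>15)[0]; e=ys.max(); print('toe row',e)
for v in range(205,e-3,12):
    u=np.where(k[v])[0]; f=(e+.5-v)/(e-165.); z=.006+.028*f
    a,b=onplane(C,[[u.min(),v],[u.max()+1,v]],z); print(v,u.min(),u.max(),((a+b)/2).round(4),round(abs(a-b)[1]*1000,1))
u=np.where(k[e-2])[0]; print('toe',onplane(C,[[(u.min()+u.max()+1)/2,e+1]],.006))
y=((H>12)&(H<35)&(S>120)).astype(np.uint8)
for v in range(125,176,3):
    u=np.where(y[v,280:350])[0]; print(v,(u.min()+280,u.max()+280,V[v,300:328].mean().round()) if len(u) else None, end=' ')
E
```

```text
toe row 299
205 299 332 [ 0.5891 -0.3575  0.0257] 35.9
217 290 331 [ 0.6033 -0.3635  0.0232] 45.2
229 290 331 [ 0.6182 -0.3643  0.0207] 46.0
241 290 331 [ 0.6337 -0.3651  0.0182] 46.9
253 290 344 [ 0.65   -0.3585  0.0157] 62.5
265 290 344 [ 0.6665 -0.3592  0.0132] 63.7
277 290 344 [ 0.6836 -0.36    0.0107] 64.8
289 290 344 [ 0.7013 -0.3607  0.0082] 66.0
toe [[ 0.71793485 -0.36142531  0.006     ]]
125 None 128 (np.int64(304), np.int64(325), np.float64(118.0)) 131 (np.int64(302), np.int64(327), np.float64(128.0)) 134 (np.int64(301), np.int64(327), np.float64(147.0)) 137 (np.int64(300), np.int64(328), np.float64(218.0)) 140 (np.int64(300), np.int64(328), np.float64(218.0)) 143 (np.int64(300), np.int64(328), np.float64(215.0)) 146 (np.int64(300), np.int64(328), np.float64(214.0)) 149 (np.int64(300), np.int64(328), np.float64(206.0)) 152 (np.int64(300), np.int64(328), np.float64(205.0)) 155 (np.int64(301), np.int64(328), np.float64(205.0)) 158 (np.int64(301), np.int64(328), np.float64(206.0)) 161 (np.int64(301), np.int64(328), np.float64(208.0)) 164 (np.int64(301), np.int64(328), np.float64(206.0)) 167 (np.int64(301), np.int64(328), np.float64(206.0)) 170 (np.int64(301), np.int64(327), np.float64(205.0)) 173 None
```

```bash
python3 - <<'E'
from h import *
s=state(); C=cam('wrist',s); im=cv2.imread('pics/w1.png')
g=(im.min(2)>175).astype(np.uint8)
c,st,r,_=blob(g,(285,180,350,300)); print(st,r)
b=cv2.boxPoints(r); h=onplane(C,[[314.5,154.3]],.062)[0]
t=onplane(C,[[b[b[:,1]>240][:,0].mean()+.5,b[:,1].max()+.7]],.006)[0]
d=t-h; print(h,t,np.hypot(*d[:2]),np.degrees(np.arctan2(d[1],d[0])),onplane(C,b,.006))
goto([h[0],h[1],.05],-2.4)
E
```

```text
[ 299  180   33   98 2953] ((315.0, 228.5), (97.0, 32.0), 90.0)
[ 0.52854063 -0.35609455  0.062     ] [ 0.6871491  -0.36248949  0.006     ] 0.15873733641991639 -2.3088611973002817 [[ 0.56603903 -0.37511891  0.006     ]
 [ 0.56757337 -0.34014767  0.006     ]
 [ 0.6870226  -0.34393968  0.006     ]
 [ 0.6853393  -0.38214762  0.006     ]]
t 3.35 pos [ 0.5479 -0.3549  0.2564] yaw -2.49 F [ 0.3  0.2 -0.5] w 0.0856
shift [ 0.8255 -0.0082 -0.0772] turn [-0.0032  0.      0.0001]
```

```bash
python3 -m jog '[[0.1,-0.005,-0.077,0,0,0],[0.25,-0.005,-0.077,0,0,0],[0.4,-0.005,-0.077,0,0,0],[0.55,-0.005,-0.077,0,0,0],[0.65,-0.005,-0.077,0,0,0],[0.75,-0.005,-0.077,0,0,0],[0.826,-0.005,-0.077,0,0,0],[0.826,-0.005,-0.077,0,0,0]]'
python3 -m jog '[[0,0,0,0,0,0],[0,0,0,0,0,0],[0,0,0,0,0,0],[0,0,0,0,0,0],[0,0,0,0,0,0],[0,0,0,0,0,0],[0,0,0,0,0,0],[0,0,0,0,0,0]]' 1
python3 - <<'E'
from h import *
s=goto([.44,-.36,.15],-2.4)
E
```

```text
time: 4.15
position: [0.5267, -0.3537, 0.0464]
tool_rot: [0.017, 0.709, -0.014, 0.705]
wrist_force: [-0.5, 0.5, -0.1]
width: 0.0857
time: 4.95
position: [0.5292, -0.3561, 0.0511]
tool_rot: [0.015, 0.706, -0.016, 0.707]
wrist_force: [-1.1, -0.4, 5.9]
width: 0.0255
t 4.95 pos [ 0.5292 -0.3561  0.0511] yaw -2.51 F [-1.1 -0.4  5.9] w 0.0255
shift [-0.3962 -0.0316 -0.3551] turn [-0.0037  0.0027  0.0026]
```

```bash
python3 -m jog '[[-0.05,0,0,0,0,0],[-0.12,0,0,0,0,0],[-0.2,0,0,0,0,0],[-0.3,0,0,0,0,0],[-0.32,0,-0.1,0,0,0],[-0.32,0,-0.2,0,0,0],[-0.32,0,-0.3,0,0,0],[-0.32,0,-0.4,0,0,0]]'
python3 -m jog '[[0,0.05,0,0,0,0],[0,0.15,0,0,0,0],[0,0.28,0,0,0,0],[0,0.41,0,0,0,0],[0,0.54,0,0,0,0],[0,0.67,0,0.05,0,0],[0,0.75,0,0.1,0,0],[0,0.8,0,0.16,0,0]]'
python3 -m jog '[[0,0.05,0,0,0,0],[0,0.15,0,0,0,0],[0,0.28,0,0,0,0],[0,0.41,0,0,0,0],[0,0.54,0,0,0,0],[0,0.62,0,0,0,0],[0,0.66,0,0,0,0],[0,0.67,0,0,0,0]]'
python3 - <<'E'
from h import *
s=goto([.455,.0233,.13],-7.1)
im=capture('wrist')[:,:,::-1].copy(); cv2.imwrite('pics/w2.png',im); 
im=capture('top')[:,:,::-1].copy(); cv2.imwrite('pics/top2.png',im); 
E
```

```text
time: 5.75
position: [0.4277, -0.3509, 0.1307]
tool_rot: [0.015, 0.707, -0.016, 0.707]
wrist_force: [0.2, -0.9, -3.5]
width: 0.0251
time: 6.55
position: [0.4375, -0.1491, 0.1304]
tool_rot: [0.044, 0.706, -0.043, 0.706]
wrist_force: [-1.2, -0.0, -3.8]
width: 0.0254
time: 7.35
position: [0.4583, 0.0157, 0.1301]
tool_rot: [0.043, 0.706, -0.043, 0.706]
wrist_force: [0.3, 0.0, -3.7]
width: 0.0253
t 7.35 pos [0.4583 0.0157 0.1301] yaw -6.98 F [ 0.3  0.  -3.7] w 0.0253
shift [ 0.0003  0.0287 -0.0167] turn [0.004  0.0007 0.0001]
```

View pics/w2.png

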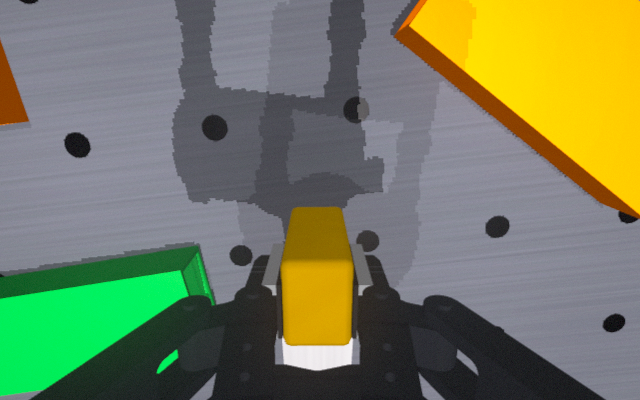

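The wrist view shows the handle gripped squarely, but the fixture is out of view. The green and orange look-alikes flank the approach, so I'll measure their clearances and refine the fixture from the top view.

```bash
python3 - <<'E'
from h import *
C=cam('top'); im=cv2.imread('pics/top0.png')
H,S,V=cv2.split(cv2.cvtColor(im,cv2.COLOR_BGR2HSV))
g=((H>45)&(H<80)&(S>100)).astype(np.uint8); c,st,r,_=blob(g,(335,155,420,205)); print('green',onplane(C,cv2.boxPoints(r),.04).round(3).tolist())
o=((H>5)&(H<20)&(S>120)).astype(np.uint8); c,st,r,_=blob(o,(220,185,305,265)); print('orange',onplane(C,cv2.boxPoints(r),.04).round(3).tolist())
# tube side edges, subpixel per row
G=im.min(2).astype(float); L=[];Rr=[]
for v in range(86,122,2):
    row=G[v,295:350]; b=row>160; i=np.where(b)[0]; a,e=i.min(),i.max()
    f=lambda p,q:(160-row[p])/(row[q]-row[p])
    l=a-1+f(a-1,a); q=e+1-f(e+1,e)
    L.append(onplane(C,[[295+l,v]],.054)[0]);Rr.append(onplane(C,[[295+q,v]],.054)[0])
L=np.array(L);Rr=np.array(Rr); 
for A in(L,Rr): p=np.polyfit(A[:,0],A[:,1],1); print(np.degrees(np.arctan(p[0])),np.polyval(p,.637),np.abs(A[:,1]-np.polyval(p,A[:,0])).max())
M=(L+Rr)/2;p=np.polyfit(M[:,0],M[:,1],1);print('mid',np.degrees(np.arctan(p[0])),np.polyval(p,.637),'width',np.median(L[:,1]-Rr[:,1])*np.cos(.124))
# front edge along column
for u in (310,314,318,322,326):
    print(u,G[138:153,u].astype(int))
# fixture blue rear bracket, scene cross check of head
s=state(); T=cv2.imread('pics/top2.png'); cv2.imwrite('pics/crop2.png',cv2.resize(T[110:210,260:380],None,fx=6,fy=6,interpolation=2))
E
```

```text
green [[0.566, -0.075, 0.04], [0.576, -0.277, 0.04], [0.493, -0.28, 0.04], [0.483, -0.079, 0.04]]
orange [[0.43, 0.281, 0.04], [0.491, 0.225, 0.04], [0.354, 0.076, 0.04], [0.294, 0.131, 0.04]]
0.9728618407725694 0.026143762857832223 0.01895705024134777
-13.61461560466677 -0.028089752998475714 0.02386887633362131
mid -6.427462114552088 -0.0008263721197403484 width 0.08159638287498798
310 [187 205 233 237 237 232 203 149 101  73  77  97 102 102 102]
314 [185 205 232 237 237 237 226 165 127  84  75  96 101 102 103]
318 [180 190 213 233 237 237 227 173 131  86  67  78  96 102 101]
322 [178 185 199 228 236 237 233 210 156 112  75  74  96 103 101]
326 [163 180 204 233 237 237 237 228 177 137  86  65  81  97 100]
```

View pics/crop2.png

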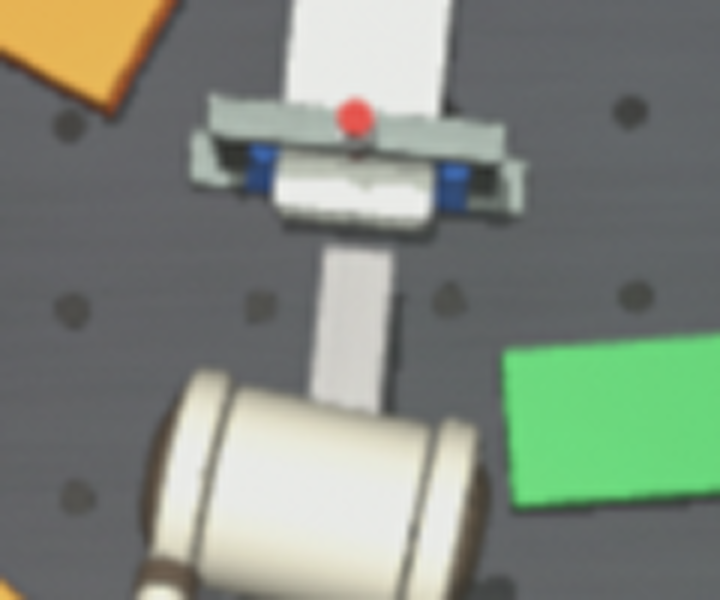

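```bash
python3 - <<'E'
from h import *
C=cam('top'); im=cv2.imread('pics/top0.png'); G=im.min(2).astype(float); L=[];Rr=[]
for v in range(92,118,2):
    row=G[v,295:350]; c=27
    a=c
    while row[a]>160:a-=1
    e=c
    while row[e]>160:e+=1
    l=a+(160-row[a])/(row[a+1]-row[a]); q=e-(160-row[e])/(row[e-1]-row[e])
    L.append(onplane(C,[[295+l,v]],.054)[0]);Rr.append(onplane(C,[[295+q,v]],.054)[0])
L=np.array(L);Rr=np.array(Rr)
for A in(L,Rr,(L+Rr)/2): p=np.polyfit(A[:,0],A[:,1],1); print(np.degrees(np.arctan(p[0])).round(2),np.polyval(p,.637).round(4),np.abs(A[:,1]-np.polyval(p,A[:,0])).max())
print('w',np.median(L[:,1]-Rr[:,1])*.992)
print('front',onplane(C,[[318.5,144.8]],.054),onplane(C,[[318.5,146.5]],.02))
# back-wall bolts / blue
T=cv2.imread('pics/top2.png')
# held wedge axis now (ramp edges), toe
g=T.min(2).astype(float)
for v in range(153,176,4):
    row=g[v,300:340]; i=np.where(row>140)[0]; print(v,300+i.min(),300+i.max(), end='; ')
print(g[146:156,319].astype(int))
E
```

```text
-7.66 0.0433 0.0005631349428000983
-6.96 -0.0405 0.0005335219482097767
-7.31 0.0014 0.00026440250834139367
w 0.08139006687963742
front [[ 0.63864329 -0.0008103   0.054     ]] [[ 6.39404026e-01 -5.16016108e-04  2.00000000e-02]]
153 314 324; 157 313 324; 161 313 324; 165 313 323; 169 312 323; 173 312 323; [130  87  68  76 104 148 194 204 202 202]
```

```bash
python3 - <<'E'
from h import *
goto([.457,.024,.054],-7.2)
E
python3 -m jog '[[0,0.034,-0.01,0.01,0,0],[0.05,0.034,-0.01,0.01,0,0],[0.12,0.034,-0.01,0.01,0,0],[0.2,0.034,-0.01,0.01,0,0],[0.26,0.034,-0.01,0.01,0,0],[0.29,0.034,-0.01,0.01,0,0],[0.304,0.034,-0.01,0.01,0,0],[0.304,0.034,-0.01,0.01,0,0]]'
python3 - <<'E'
from h import *
goto([.457,.024,.051],-7.2)
E
```

```text
t 7.45 pos [0.4583 0.0146 0.13  ] yaw -7.07 F [-0.5 -0.8 -2.4] w 0.0256
shift [ 0.3039  0.0368 -0.0098] turn [0.0045 0.0006 0.0007]
time: 8.25
position: [0.4566, 0.0235, 0.0535]
tool_rot: [0.046, 0.706, -0.046, 0.705]
wrist_force: [0.3, -0.3, -3.5]
width: 0.0252
t 8.25 pos [0.4566 0.0235 0.0535] yaw -7.4 F [ 0.3 -0.3 -3.5] w 0.0252
shift [0.0101 0.0024 0.0015] turn [-0.0069 -0.001   0.    ]
```

```bash
python3 -m jog '[[0.004,0,0,-0.006,0,0],[0.006,0,0,-0.006,0,0],[0.008,0,0,-0.006,0,0],[0.01,0,0,-0.006,0,0],[0.01,0,0,-0.006,0,0],[0.01,0,0,-0.006,0,0],[0.01,0,0,-0.006,0,0],[0.01,0,0,-0.006,0,0]]'
python3 - <<'E'
from h import *
goto([.457,.024,.051],-7.2)
im=capture('scene')[:,:,::-1].copy(); cv2.imwrite('pics/s3.png',im)
cv2.imwrite('pics/s3c.png',cv2.resize(im[150:310,140:340],None,fx=4,fy=3.7,interpolation=2))
E
```

```text
time: 9.05
position: [0.4567, 0.0236, 0.0513]
tool_rot: [0.044, 0.706, -0.044, 0.706]
wrist_force: [-0.2, -0.1, -3.7]
width: 0.0254
t 9.05 pos [0.4567 0.0236 0.0513] yaw -7.21 F [-0.2 -0.1 -3.7] w 0.0254
shift [0.0013 0.0017 0.001 ] turn [-0.0002  0.0001  0.    ]
```

View pics/s3c.png

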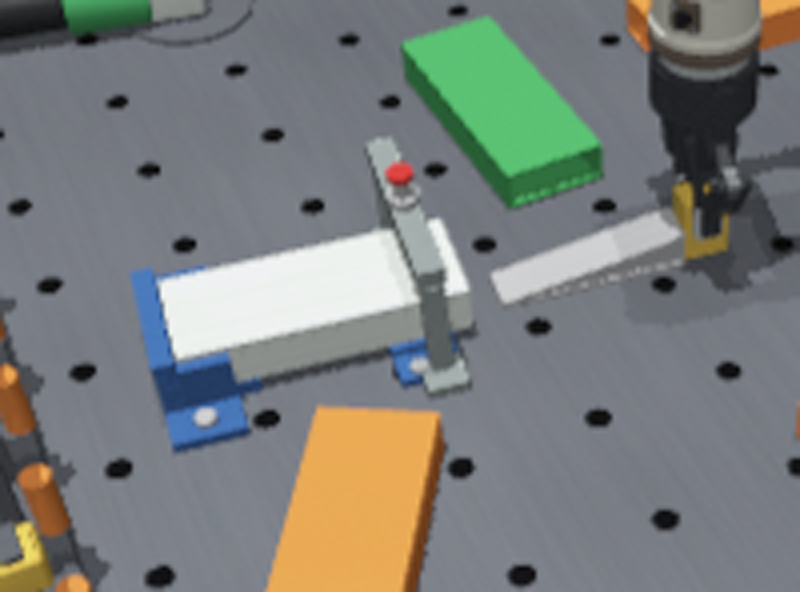

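The scene crop shows the wedge toe at about (500,290), just in front of the tube and in line with it. The wedge isn't resting on the table yet: the wrist still carries its weight of about 3.7 N.

```bash
python3 -m jog '[[0.002,0.001,0,0,0,0],[0.004,0.001,0,0,0,0],[0.004,0.001,0,0,0,0],[0.004,0.001,0,0,0,0],[0.004,0.001,0,0,0,0],[0.004,0.001,0,0,0,0],[0.004,0.001,0,0,0,0],[0.004,0.001,0,0,0,0]]'
```

```text
time: 9.9
position: [0.4569, 0.0237, 0.051]
tool_rot: [0.044, 0.706, -0.044, 0.706]
wrist_force: [-3.7, -1.3, 5.9]
width: 0.0252
```

```bash
python3 -m jog '[[0.002,0,0,0,0,0],[0.003,0,0,0,0,0],[0.003,0,0,0,0,0],[0.003,0,0,0,0,0],[0.003,0,0,0,0,0],[0.003,0,0,0,0,0],[0.003,0,0,0,0,0],[0.003,0,0,0,0,0]]'
```

```text
time: 10.7
position: [0.4569, 0.0237, 0.051]
tool_rot: [0.044, 0.706, -0.044, 0.706]
wrist_force: [-8.1, -0.2, 12.8]
width: 0.025
```

```bash
python3 -m jog '[[-0.003,0,0,0,0,0],[-0.004,0,0.02,0,0,0],[-0.004,0,0.06,0,0,0],[-0.004,0,0.1,0,0,0],[-0.004,0,0.14,0,0,0],[-0.004,0,0.18,0,0,0],[-0.004,0,0.2,0,0,0],[-0.004,0,0.2,0,0,0]]'
python3 - <<'E'
from h import *
d=-.158+.052
c,n=np.cos(np.radians(-7.2)),np.sin(np.radians(-7.2))
goto([.638+d*c,.001+d*n,.051],-7.2)
E
```

```text
time: 11.5
position: [0.5079, 0.0173, 0.051]
tool_rot: [0.044, 0.705, -0.045, 0.707]
wrist_force: [1.0, -0.3, 1.8]
width: 0.0251
t 11.5 pos [0.5079 0.0173 0.051 ] yaw -7.22 F [ 1.  -0.3  1.8] w 0.0251
shift [0.0004 0.0006 0.1004] turn [-0.0006  0.0051  0.0001]
```

```bash
python3 -m jog '[[0.001,0,0.01,0,0,0],[0.001,0,0.02,0,0,0],[0.001,0,0.03,0,0,0],[0.001,0,0.04,0,0,0],[0.001,0,0.05,0,0,0],[0.001,0,0.06,0,0,0],[0.001,0,0.07,0,0,0],[0.001,0,0.07,0,0,0]]'
```

```text
time: 12.3
position: [0.5239, 0.0155, 0.051]
tool_rot: [0.044, 0.706, -0.044, 0.706]
wrist_force: [-4.2, 1.2, 8.1]
width: 0.0254
```

```bash
python3 -m jog '[[0,0,0.005,0,0,0],[0,0,0.01,0,0,0],[0,0,0.015,0,0,0],[0,0,0.02,0,0,0],[0,0,0.025,0,0,0],[0,0,0.03,0,0,0],[0,0,0.03,0,0,0],[0,0,0.03,0,0,0]]'
```

```text
time: 13.1
position: [0.5294, 0.0149, 0.051]
tool_rot: [0.044, 0.707, -0.044, 0.704]
wrist_force: [-13.4, 1.1, 16.6]
width: 0.0256
```

```bash
python3 -m jog '[[-0.002,0,0,0,0,0],[-0.003,0,0.004,0,0,0],[-0.003,0,0.01,0,0,0],[-0.003,0,0.015,0,0,0],[-0.003,0,0.02,0,0,0],[-0.003,0,0.02,0,0,0],[-0.003,0,0.02,0,0,0],[-0.003,0,0.02,0,0,0]]'; python3 -c "
from h import *
s=state();A=R.from_quat(s['tool_rot']).as_matrix();print(A.round(4),s['position'],s['wrist_force'],s['ft_torque'])"
```

```text
time: 13.9
position: [0.5343, 0.0144, 0.051]
tool_rot: [0.045, 0.707, -0.044, 0.704]
wrist_force: [-10.1, 1.5, 10.7]
width: 0.0251
[[-4.400e-03  1.251e-01  9.921e-01]
 [ 9.000e-04  9.921e-01 -1.251e-01]
 [-1.000e+00  3.000e-04 -4.500e-03]] [0.53427021 0.01436372 0.05102773] [-10.13689574   1.54983051  10.67661019] [ 0.32199707  1.03318231 -0.01962166]
```

```bash
python3 -m jog '[[-0.001,0,0,0,0,0],[-0.002,0,0.004,0,0,0],[-0.002,0,0.01,0,0,0],[-0.002,0,0.016,0,0,0],[-0.002,0,0.016,0,0,0],[-0.002,0,0.016,0,0,0],[-0.002,0,0.016,0,0,0],[-0.002,0,0.016,0,0,0]]'
```

```text
time: 14.7
position: [0.5382, 0.0138, 0.051]
tool_rot: [0.045, 0.707, -0.044, 0.704]
wrist_force: [-8.6, 0.2, 6.9]
width: 0.0249
```

```bash
python3 -m jog '[[0,0,0.004,0,0,0],[0,0,0.008,0,0,0],[0,0,0.01,0,0,0],[0,0,0.01,0,0,0],[0,0,0.01,0,0,0],[0,0,0.01,0,0,0],[0,0,0.01,0,0,0],[0,0,0.01,0,0,0]]'
```

```text
time: 15.5
position: [0.5405, 0.0136, 0.051]
tool_rot: [0.045, 0.707, -0.044, 0.704]
wrist_force: [-9.1, 1.4, 7.6]
width: 0.025
```

```bash
python3 -m jog '[[0,0,0.004,0,0,0],[0,0,0.008,0,0,0],[0,0,0.01,0,0,0],[0,0,0.01,0,0,0],[0,0,0.01,0,0,0],[0,0,0.01,0,0,0],[0,0,0.01,0,0,0],[0,0,0.01,0,0,0]]'|grep -E "pos|force"
```

```text
position: [0.543, 0.0132, 0.0511]
wrist_force: [-9.3, 0.5, 7.4]
```

```bash
python3 -m jog '[[0,0,0.004,0,0,0],[0,0,0.008,0,0,0],[0,0,0.01,0,0,0],[0,0,0.01,0,0,0],[0,0,0.01,0,0,0],[0,0,0.01,0,0,0],[0,0,0.01,0,0,0],[0,0,0.01,0,0,0]]'|grep -E "pos|force"
```

```text
position: [0.5455, 0.0129, 0.051]
wrist_force: [-8.8, 0.9, 7.3]
```

```bash
python3 -m jog '[[0,0,0.004,0,0,0],[0,0,0.008,0,0,0],[0,0,0.01,0,0,0],[0,0,0.01,0,0,0],[0,0,0.01,0,0,0],[0,0,0.01,0,0,0],[0,0,0.01,0,0,0],[0,0,0.01,0,0,0]]'|grep -E "pos|force"
```

```text
position: [0.548, 0.0126, 0.051]
wrist_force: [-9.3, 1.8, 8.2]
```

```bash
python3 -m jog '[[0,0,0.004,0,0,0],[0,0,0.008,0,0,0],[0,0,0.01,0,0,0],[0,0,0.01,0,0,0],[0,0,0.01,0,0,0],[0,0,0.01,0,0,0],[0,0,0.01,0,0,0],[0,0,0.01,0,0,0]]'|grep -E "pos|force"
```

```text
position: [0.5505, 0.0123, 0.051]
wrist_force: [-9.4, 1.1, 7.6]
```

```bash
python3 -m jog '[[0,0,0.004,0,0,0],[0,0,0.008,0,0,0],[0,0,0.01,0,0,0],[0,0,0.01,0,0,0],[0,0,0.01,0,0,0],[0,0,0.01,0,0,0],[0,0,0.01,0,0,0],[0,0,0.01,0,0,0]]'|grep -E "pos|force"
```

```text
position: [0.5529, 0.012, 0.051]
wrist_force: [-8.6, 0.1, 7.4]
```

```bash
python3 -m jog '[[0,0,0.004,0,0,0],[0,0,0.008,0,0,0],[0,0,0.01,0,0,0],[0,0,0.01,0,0,0],[0,0,0.01,0,0,0],[0,0,0.01,0,0,0],[0,0,0.01,0,0,0],[0,0,0.01,0,0,0]]'|grep -E "pos|force"
```

```text
position: [0.5554, 0.0117, 0.051]
wrist_force: [-9.0, 0.7, 5.9]
```

```bash
python3 -c "
from h import *
im=capture('scene')[:,:,::-1].copy(); cv2.imwrite('pics/s4c.png',cv2.resize(im[180:270,170:270],None,fx=7,fy=6.5,interpolation=2))"
```

```text
(no output)
```

View pics/s4c.png

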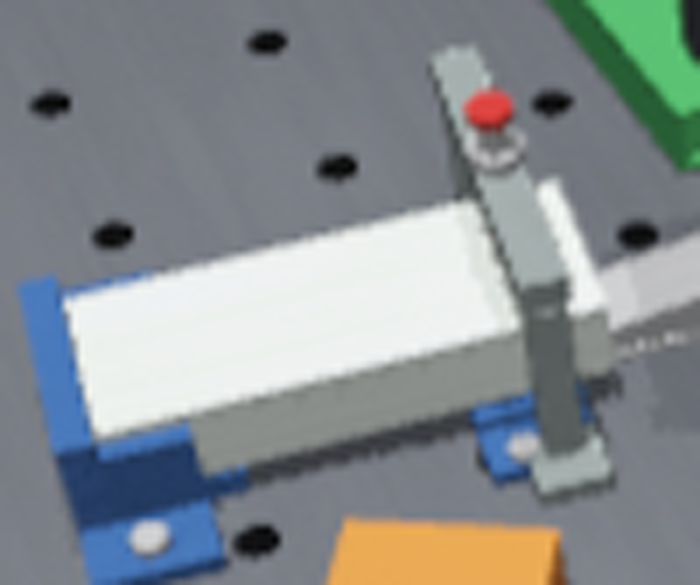

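The crop shows the tube's front raised, its rear still in the pocket, and the wedge straight under it. The stop's tip is hidden behind the crossbar, so I'll keep feeling for it.

```bash
python3 -m jog '[[0,0,0.004,0,0,0],[0,0,0.008,0,0,0],[0,0,0.01,0,0,0],[0,0,0.01,0,0,0],[0,0,0.01,0,0,0],[0,0,0.01,0,0,0],[0,0,0.01,0,0,0],[0,0,0.01,0,0,0]]'|grep -E "pos|force"
```

```text
position: [0.5579, 0.0113, 0.0511]
wrist_force: [-9.1, 1.5, 6.8]
```

```bash
python3 -m jog '[[0,0,0.004,0,0,0],[0,0,0.008,0,0,0],[0,0,0.01,0,0,0],[0,0,0.01,0,0,0],[0,0,0.01,0,0,0],[0,0,0.01,0,0,0],[0,0,0.01,0,0,0],[0,0,0.01,0,0,0]]'|grep -E "pos|force"
```

```text
position: [0.5604, 0.0111, 0.051]
wrist_force: [-8.9, 1.1, 6.7]
```

```bash
python3 -m jog '[[0,0,0.004,0,0,0],[0,0,0.008,0,0,0],[0,0,0.01,0,0,0],[0,0,0.01,0,0,0],[0,0,0.01,0,0,0],[0,0,0.01,0,0,0],[0,0,0.01,0,0,0],[0,0,0.01,0,0,0]]'|grep -E "pos|force"
```

```text
position: [0.563, 0.0107, 0.0511]
wrist_force: [-8.5, 0.4, 6.6]
```

```bash
python3 -m jog '[[0,0,0.004,0,0,0],[0,0,0.008,0,0,0],[0,0,0.01,0,0,0],[0,0,0.01,0,0,0],[0,0,0.01,0,0,0],[0,0,0.01,0,0,0],[0,0,0.01,0,0,0],[0,0,0.01,0,0,0]]'|grep -E "pos|force"
```

```text
position: [0.5654, 0.0104, 0.0511]
wrist_force: [-9.1, 0.6, 7.1]
```

```bash
python3 -m jog '[[0,0,0.004,0,0,0],[0,0,0.008,0,0,0],[0,0,0.01,0,0,0],[0,0,0.01,0,0,0],[0,0,0.01,0,0,0],[0,0,0.01,0,0,0],[0,0,0.01,0,0,0],[0,0,0.01,0,0,0]]'|grep -E "time|pos|force"
```

```text
time: 24.35
position: [0.5679, 0.0101, 0.051]
wrist_force: [-9.1, 0.5, 7.4]
```

```bash
python3 -m jog '[[0,0,0.004,0,0,0],[0,0,0.008,0,0,0],[0,0,0.01,0,0,0],[0,0,0.01,0,0,0],[0,0,0.01,0,0,0],[0,0,0.01,0,0,0],[0,0,0.01,0,0,0],[0,0,0.01,0,0,0]]'|grep -E "time|pos|force"
```

```text
time: 25.15
position: [0.5704, 0.0098, 0.051]
wrist_force: [-9.9, 1.1, 6.4]
```

```bash
python3 -m jog '[[0,0,0.004,0,0,0],[0,0,0.008,0,0,0],[0,0,0.01,0,0,0],[0,0,0.01,0,0,0],[0,0,0.01,0,0,0],[0,0,0.01,0,0,0],[0,0,0.01,0,0,0],[0,0,0.01,0,0,0]]'|grep -E "pos|force"
```

```text
position: [0.5729, 0.0095, 0.051]
wrist_force: [-8.8, 1.5, 7.3]
```

```bash
python3 -m jog '[[0,0,0.004,0,0,0],[0,0,0.008,0,0,0],[0,0,0.008,0,0,0],[0,0,0.008,0,0,0],[0,0,0.008,0,0,0],[0,0,0.008,0,0,0],[0,0,0.008,0,0,0],[0,0,0.008,0,0,0]]'|grep -E "pos|force"
```

```text
position: [0.575, 0.0092, 0.0511]
wrist_force: [-8.5, 1.1, 6.4]
```

```bash
python3 -m jog '[[0,0,0.004,0,0,0],[0,0,0.008,0,0,0],[0,0,0.01,0,0,0],[0,0,0.01,0,0,0],[0,0,0.01,0,0,0],[0,0,0.01,0,0,0],[0,0,0.01,0,0,0],[0,0,0.01,0,0,0]]'|grep -E "pos|force"
```

```text
position: [0.5774, 0.0089, 0.0511]
wrist_force: [-8.5, 0.8, 7.1]
```

```bash
python3 -m jog '[[0,0,0.004,0,0,0],[0,0,0.008,0,0,0],[0,0,0.008,0,0,0],[0,0,0.008,0,0,0],[0,0,0.008,0,0,0],[0,0,0.008,0,0,0],[0,0,0.008,0,0,0],[0,0,0.008,0,0,0]]'|grep -E "pos|force"
```

```text
position: [0.5792, 0.0087, 0.0511]
wrist_force: [-9.7, -0.1, 8.3]
```

```bash
python3 -m jog '[[0,0,0.003,0,0,0],[0,0,0.006,0,0,0],[0,0,0.006,0,0,0],[0,0,0.006,0,0,0],[0,0,0.006,0,0,0],[0,0,0.006,0,0,0],[0,0,0.006,0,0,0],[0,0,0.006,0,0,0]]'|grep -E "pos|force"
```

```text
position: [0.58, 0.0086, 0.0511]
wrist_force: [-12.7, 1.6, 10.4]
```

```bash
python3 -m jog '[[0,0,0.003,0,0,0],[0,0,0.006,0,0,0],[0,0,0.006,0,0,0],[0,0,0.006,0,0,0],[0,0,0.006,0,0,0],[0,0,0.006,0,0,0],[0,0,0.006,0,0,0],[0,0,0.006,0,0,0]]'|grep -E "time|pos|force"
```

```text
time: 29.95
position: [0.5805, 0.0085, 0.051]
wrist_force: [-16.9, 1.2, 14.0]
```

The push has risen from a steady 9 N to 17 N, and the wedge has gone about 2 mm past the first touch. That means snug contact. Now I'll take the load off the arm, then release.

```bash
python3 -m jog '[[0,0,-0.003,0,0,0],[0,0,-0.006,0,0,0],[-0.001,0,-0.009,0,0,0],[-0.001,0,-0.01,0,0,0],[-0.001,0,-0.01,0,0,0],[-0.001,0,-0.01,0,0,0],[-0.001,0,-0.01,0,0,0],[-0.001,0,-0.01,0,0,0]]'|grep -E "time|pos|force"
```

```text
time: 30.75
position: [0.5805, 0.0085, 0.051]
wrist_force: [-5.6, 2.5, 1.7]
```

```bash
python3 -m jog '[[0,0,-0.002,0,0,0],[0,0,-0.004,0,0,0],[0,0,-0.004,0,0,0],[0,0,-0.004,0,0,0],[0,0,-0.004,0,0,0],[0,0,-0.004,0,0,0],[0,0,-0.004,0,0,0],[0,0,-0.004,0,0,0]]'|grep -E "time|pos|force"
```

```text
time: 31.55
position: [0.5803, 0.0082, 0.0513]
wrist_force: [1.2, 2.5, -11.5]
```

```bash
python3 -m jog '[[0,0,0,0,0,0],[0,0,0,0,0,0],[0,0,0,0,0,0],[0,0,0,0,0,0],[0,0,0,0,0,0],[0,0,0,0,0,0],[0,0,0,0,0,0],[0,0,0,0,0,0]]' 0.4
```

```text
time: 32.35
position: [0.5807, 0.0082, 0.0518]
tool_rot: [0.044, 0.706, -0.044, 0.706]
wrist_force: [0.3, 0.4, -0.2]
width: 0.0511
```

```bash
python3 -m jog '[[-0.02,0,0,0,0,0],[-0.06,0,0,0,0,0],[-0.12,0,0,0,0,0],[-0.2,0,0,0,0,0],[-0.3,0,0,0,0,0],[-0.4,0,0,0,0,0],[-0.5,0,0,0,0,0],[-0.6,0,0,0,0,0]]'
python3 -m jog '[[0,0,-0.1,0,0,0],[0,0,-0.2,0,0,0],[0,0,-0.3,0,0,0],[0,0,-0.3,0,0,0],[0,0,-0.3,0,0,0],[0,0,-0.3,0,0,0],[0,0,-0.3,0,0,0],[0,0,-0.3,0,0,0]]'
python3 - <<'E'
from h import *
s=state(); im=capture('wrist')[:,:,::-1].copy(); C=cam('wrist',s)
a=cv2.resize(im[60:400,140:500],None,fx=1.1,fy=1.6); 
sc=capture('scene')[:,:,::-1][180:270,170:290]; b=cv2.resize(sc,(396,544),interpolation=2)
cv2.imwrite('pics/end.png',np.hstack([a,b]))
H,S,V=cv2.split(cv2.cvtColor(im,cv2.COLOR_BGR2HSV))
y=((H>12)&(H<35)&(S>120)&(V>180)).astype(np.uint8)
c,st,r,_=blob(y,(220,60,420,390)); print(c,st,r); print(onplane(C,cv2.boxPoints(r),.062).round(4)); print('expect',proj(C,[[.58,.0085,.062]]), s['wrist_force'],s['time'])
E
```

```text
time: 33.15
position: [0.5809, 0.0082, 0.2046]
tool_rot: [0.044, 0.705, -0.045, 0.706]
wrist_force: [0.1, -0.3, -0.8]
width: 0.0509
time: 33.95
position: [0.5069, 0.0174, 0.2019]
tool_rot: [0.044, 0.706, -0.044, 0.706]
wrist_force: [-0.1, -0.7, -0.5]
width: 0.0512
[317.15505226 273.33885017] [ 302  255   31   38 1148] ((317.0, 273.5), (37.0, 30.0), 90.0)
[[ 0.5591 -0.0014  0.062 ]
 [ 0.5622  0.023   0.062 ]
 [ 0.5966  0.0191  0.062 ]
 [ 0.5934 -0.0062  0.062 ]]
expect [[317.16699291 276.17515516]] [-0.13419606 -0.71074695 -0.5488965 ] 33.95
```

View pics/end.png

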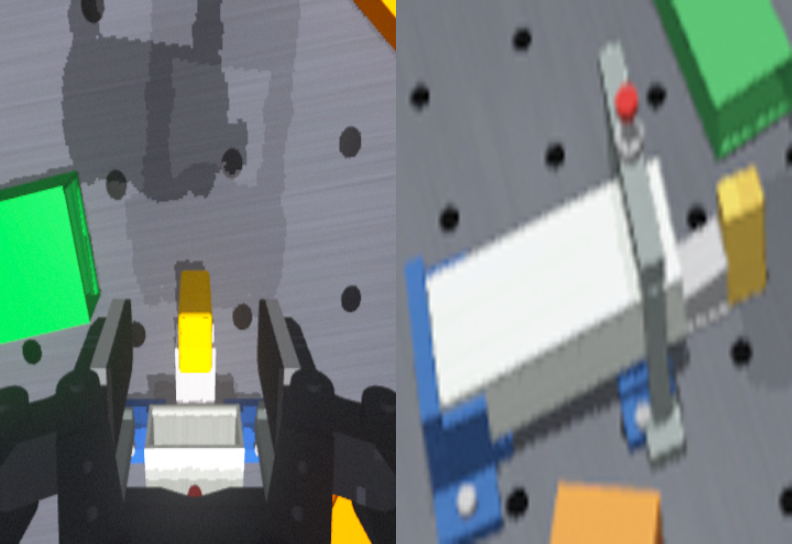

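The left half shows the wedge straight in line under the tube with nothing touching it. The right half shows the tube raised, still in the pocket, and the wedge flat. The handle measures about 2 mm nearer the robot than expected, which is within calibration error. The release had some upward pull, though, so I'll regrip and feel the preload again.

```bash
python3 -m jog '[[0,0,0.1,0,0,0],[0,0,0.2,0,0,0],[0,0,0.3,0,0,0],[0.1,0,0.3,0,0,0],[0.25,0,0.3,0,0,0],[0.4,0,0.3,0,0,0],[0.5,0,0.3,0,0,0],[0.601,0,0.3,0,0,0]]'|grep -E "pos|force"
python3 -m jog '[[0,0,0,0,0,0],[0,0,0,0,0,0],[0,0,0,0,0,0],[0,0,0,0,0,0],[0,0,0,0,0,0],[0,0,0,0,0,0],[0,0,0,0,0,0],[0,0,0,0,0,0]]' 1
```

```text
position: [0.5803, 0.0082, 0.0498]
wrist_force: [0.5, 0.0, 0.6]
time: 35.65
position: [0.5803, 0.0083, 0.0514]
tool_rot: [0.044, 0.706, -0.044, 0.705]
wrist_force: [-1.3, 2.6, -8.8]
width: 0.0251
```

```bash
python3 -m jog '[[0,0,0.002,0,0,0],[0,0,0.004,0,0,0],[0,0,0.004,0,0,0],[0,0,0.004,0,0,0],[0,0,0.004,0,0,0],[0,0,0.004,0,0,0],[0,0,0.004,0,0,0],[0,0,0.004,0,0,0]]'|grep -E "pos|force"
```

```text
position: [0.5804, 0.0083, 0.0512]
wrist_force: [-6.9, 1.2, -5.3]
```

```bash
python3 -m jog '[[0,0,0.002,0,0,0],[0,0,0.004,0,0,0],[0,0,0.004,0,0,0],[0,0,0.004,0,0,0],[0,0,0.004,0,0,0],[0,0,0.004,0,0,0],[0,0,0.004,0,0,0],[0,0,0.004,0,0,0]]'|grep -E "pos|force"
```

```text
position: [0.5808, 0.0083, 0.0512]
wrist_force: [-9.1, 2.3, -3.2]
```

```bash
python3 -m jog '[[0.002,0,0.002,0,0,0],[0.003,0,0.004,0,0,0],[0.003,0,0.004,0,0,0],[0.003,0,0.004,0,0,0],[0.003,0,0.004,0,0,0],[0.003,0,0.004,0,0,0],[0.003,0,0.004,0,0,0],[0.003,0,0.004,0,0,0]]'|grep -E "pos|force"
```

```text
position: [0.5812, 0.0083, 0.0511]
wrist_force: [-15.9, 1.9, 4.1]
```

A 16 N push with little down-load moves the wedge less than 1 mm. So it was still snug and is now slightly more so. I'll unload it gently in a balanced way and release.

```bash
python3 -m jog '[[0,0,-0.003,0,0,0],[0.001,0,-0.006,0,0,0],[0.001,0,-0.009,0,0,0],[0.001,0,-0.009,0,0,0],[0.001,0,-0.009,0,0,0],[0.001,0,-0.009,0,0,0],[0.001,0,-0.009,0,0,0],[0.001,0,-0.009,0,0,0]]'|grep -E "time|pos|force"
```

```text
time: 38.85
position: [0.5811, 0.0083, 0.0512]
wrist_force: [-6.0, 1.1, -2.2]
```

```bash
python3 -m jog '[[0,0,0,0,0,0],[0,0,0,0,0,0],[0,0,0,0,0,0],[0,0,0,0,0,0],[0,0,0,0,0,0],[0,0,0,0,0,0],[0,0,0,0,0,0],[0,0,0,0,0,0]]' 0.4
python3 -m jog '[[-0.02,0,0,0,0,0],[-0.06,0,0,0,0,0],[-0.12,0,0,0,0,0],[-0.2,0,0,0,0,0],[-0.3,0,0,0,0,0],[-0.4,0,0,0,0,0],[-0.5,0,0,0,0,0],[-0.6,0,0,0,0,0]]'
python3 -m jog '[[0,0,-0.1,0,0,0],[0,0,-0.2,0,0,0],[0,0,-0.3,0,0,0],[0,0,-0.3,0,0,0],[0,0,-0.3,0,0,0],[0,0,-0.3,0,0,0],[0,0,-0.3,0,0,0],[0,0,-0.3,0,0,0]]'|grep force
python3 - <<'E'
from h import *
s=state(); im=capture('wrist')[:,:,::-1].copy(); C=cam('wrist',s)
b=cv2.resize(capture('scene')[:,:,::-1][180:270,170:290],None,fx=5,fy=5,interpolation=2); cv2.imwrite('pics/end2.png',b)
H,S,V=cv2.split(cv2.cvtColor(im,cv2.COLOR_BGR2HSV))
y=((H>12)&(H<35)&(S>120)&(V>180)).astype(np.uint8)
c,st,r,_=blob(y,(220,60,420,390)); print(st,onplane(C,cv2.boxPoints(r),.062).mean(0).round(4),proj(C,[[.581,.0083,.062]]),s['time'])
E
```

```text
time: 39.65
position: [0.5814, 0.0081, 0.0505]
tool_rot: [0.044, 0.706, -0.044, 0.706]
wrist_force: [0.7, 0.6, 0.8]
width: 0.0512
time: 40.45
position: [0.5817, 0.0081, 0.2034]
tool_rot: [0.044, 0.705, -0.045, 0.706]
wrist_force: [1.4, -0.1, -0.3]
width: 0.051
wrist_force: [-0.0, -0.7, 0.2]
[ 302  256   31   38 1150] [0.5787 0.0085 0.062 ] [[317.08624592 277.24331876]] 41.25
```

View pics/end2.png

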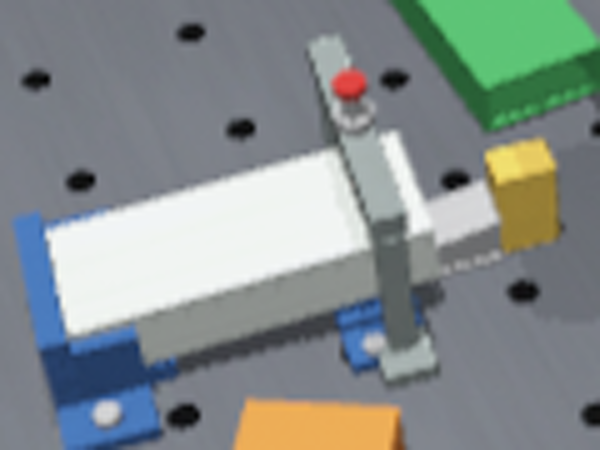

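The final view shows the wedge flat and straight, the tube raised and seated in the pocket, and the robot clear.

```bash
python3 -c "
from plant import *
print(finish_job())"
```

```text
the job is handed in; nothing more can be done
None
```

I slid the wedge straight in between the two front rests until the tube came up against the stop, left it there, and handed the job in at about 41 s. The toe ended about 100 mm past the tube's front edge. I carried the wedge raised from its side of the table to just in front of the lane, then slid it in along the table.

- **Touch:** the push stayed steady at about 9 N while the tube rose. At the touch it climbed to about 17 N over the last 2 mm or so. I estimate 3–10 N on the stop; that force was never measured directly.
- **First release:** the gripper pulled up on the wedge by about 11 N just before it let go. Afterwards the wrist camera put the handle about 2 mm nearer the robot than expected.
- **Second check:** because of that, I regripped and pushed again. At 16 N with little down-force the wedge moved under 1 mm, so it was still snug. I then unloaded it and released it again.
- **Final views:** the camera shows the tube raised with its rear end in the blue pocket, the wedge flat and in line, and the robot clear. The handle reading still differs from the tool position by about 2 mm, near the camera's stated accuracy. It moved forward 0.9 mm with the second push, so the wedge did not slip back.
- **Not seen:** the stop's tip was hidden behind the crossbar, so contact there was judged by force only.

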